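Hang-off sample card into the reader carriage

ROBOT

A 6-joint arm with a two-finger parallel gripper is mounted at the origin on a cart in front of the work surface, level with it; the furniture and walls round the work are solid. World frame = base frame: x ahead of the robot, y to its left, z up, the work surface at z = 0. Lengths are in m, angles in degrees, forces in N, time in s.
With the tool pointing down it reaches from about 0.4 to 0.825 m from the base axis. Payload 7 kg.
Tool frame: the origin (TCP) lies on the centre line of the jaws, within the pads' length; the fingertips stand 14 mm ahead of it and the grasp point (between the pads) lies 5 mm behind it; z points along the fingers, y is the line along which they close (so a half turn about z gives the same grasp; the last joint's range is limited). The gripper opens to 88 mm and grips with 3 to 60 N. Pads are 19 mm wide; open, the fingers measure 130 mm over their backs; the gripper's body (78 mm by 193 mm) begins 47 mm behind the grasp point.
Start: joints at [-54.654, 20.546, 0.682, 0, -70.136, -16.507], TCP at [0.218, -0.639, 0.241] pointing down, gripper open.
Joint ranges: [-176.03, 176.03], [-82.01, 121.73], [-58.28, 71.71], [-173.87, 95.51], [-174.79, -0.11], [-173.66, 173.66]. Speed limits (degrees/s): [136.94, 136.94, 172.46, 180, 180, 180].

INTERFACE

Orientations are given as [roll, pitch, yaw] about the fixed x, y, z axes, in that order (R = Rz(yaw) Ry(pitch) Rx(roll)).
In Python, from plant import r gives the robot as it stands.
- The arm moves only by the tool send_rows, never from a script. Its argument "steps" is a list of rows, each an object with "dp": the shift along the tool's x, y, z in mm, a list of three; "roll": the turn about the tool's z in rad; "jaw": the opening in per cent of the stroke, from 0 (shut) to 100 (fully open). In form: [{"dp": [tx, ty, tz], "roll": roll, "jaw": jaw}, ...]. A call has 1 to 5 rows; each row is the pose to reach, as a shift and turn from the pose commanded when the call began, along the tool's axes at that moment; what a row does not reach only later rows make up. A row lasts 1/8 s, in which the tool goes at most 62.5 mm and 10.7 degrees, less where a joint would pass 70% of its speed; a pose out of reach is approached as far as the arm can. A call with a gripper value outside its range is refused whole. The fingers move at their own pace and stop on an object; "newtons" is the grip in N (left out, the last holds). Time passes only in rows, so rows that repeat a pose let the fingers close. It gives the time, the measured TCP pose, the force, the opening and the grip force at its end, in the units of the state.
- r.get_state(): the state, without advancing time (a new reading comes with each control period).
- r.capture(name): name is "side" or "top"; returns a dict with "image" (384x512x3 uint8, blue, green, red), "K" (3x3 intrinsics, pixels), "rvec" (rotation vector, rad) and "tvec" (3), from world to camera coordinates, as OpenCV has them. Camera axes: x right, y down, z forward; pixel columns grow to the right and rows downward; lengths in m; the calibration is good to about 2 mm. A picture is of the moment at which its call begins. There is no depth.
- r.close_job(): hands the job in; it is judged then, once.
The state is a dict: "time_s": time; "joints": joint angles; "qd": joint speeds; "joint_torque": joint torques, N m; "tcp_pos": TCP position; "eef_rot": TCP orientation; "contact_force": force on the tool from outside, world axes, zero at the start; "moment": the same for the moment, N m; "gripper_width": finger opening in m; "gripper_force": force on a finger pad.
Only numpy, scipy, OpenCV 4.12 (cv2) and the standard library are available. Lean on these libraries where they do the work, as an engineer would, in place of code of your own. Each camera call takes 0.05 s, during which the arm holds its last target. There are 200 camera calls.

TASK

Take the sample card with the round window off its peg, lifting its hole over the peg's upturned tip as you slide it off, and stand it fully down in the carriage's slot, hole end up, while the carriage is still at its loading end. Push the carriage along the rail until it drops into the detent in front of the reader, then press the button on top of the reader fully in and let go. Do not drop the card; leave the other card hanging and everything else where it is.

Things in the scene. Friction and masses are not known exactly. Their poses are not given: they have to be found in the camera images.
- round_card: aluminium card, 6 thick (its x) x 66 wide (its y) x 130 mm tall (its z), 50-100 g; origin at the middle of its lower edge. A ROUND black-rimmed window (37 mm across, centre 57 mm up) tells it from the other. Hanging hole 22 mm wide, 78 to 102 mm up; above it a solid tab to pinch across the 6 mm, 102 to 130 mm up. Front and back alike.
- square_card: the other card: same size and hole, but a SQUARE black-rimmed window (36 mm); stays on its peg. Same origin and axes.
- stand: hanging stand, fixed: base plate 110x250x12 mm, two uprights and a crossbar (16 mm thick, top 188 mm above the desk); origin on the desk below the crossbar's middle. Two pegs at y = -60 and +60 mm point along the stand's -x. A card hangs on each (either card on either peg) about x = -45 mm, its plane across the peg, the top of its hole resting on the peg, its lower edge 86 mm above the desk.
- peg_right_tip (a point): middle of the upturned end of the peg at y = -60 mm. Each peg: steel, 6 mm diameter, axis 185 mm above the desk, straight to the stand's x = -82 mm, then up at 45 degrees to end at x = -94 mm, 12 mm higher (foremost point x = -97 mm). A hung card can rise 18 mm on the straight part and must rise more than 12 mm to pass the tip.
- peg_left_tip (a point): the same point of the peg at y = +60 mm
- track: linear track, fixed: base 64 mm wide along its x; origin on the desk under the carriage's slot when the carriage joint is 0; the rail runs along its -y. The reader stands behind it: white housing 60x64 mm, top 130 mm above the desk, centre at x = +105, y = -140 mm, its lens looking to -x.
- carriage (a joint): travel of the carriage along the track's -y, m: 0 at the loading end (starts at 0 to 0.03), 0.20 at the far stop; a spring ball detent holds it at 0.140, in front of the reader. Friction about 1 N; about 7 N to push into or out of the detent, which draws it in over the last 3 mm.
- slot_floor (a point): middle of the floor of the carriage's slot, 36 mm above the desk, moving with the carriage (axes as the track's). Slot 8.5 mm wide (x) and 72 mm long (y), walls 26 mm high above the floor, with flared lips along both sides up to 36 mm above the floor, about 22 mm apart at the top.
- paddle_top (a point): middle of the top edge of the carriage's upright push paddle, 150 mm above the desk, 80 mm from the slot's middle towards the track's +y: a plate 36 mm wide (x), 8 mm thick (y), 116 mm tall, moving with the carriage. A card in the slot stands up to 166 mm above the desk, its near edge 43 mm from the paddle's face.
- station (a point): middle of the slot's floor when the carriage is in the detent (fixed to the track)
- capture (a joint): reader's push button on the top of its housing: 0 out, 0.006 m fully pressed (about 4 N), springs back
- capture_top (a point): middle of the button's top face, 30 mm across; pressed downwards
- membrane_box: bystander, stays put: flat clear snap box 64x62x14 mm
- marker_pen: bystander, stays put: white and black pen 126 mm long lying flat
- tape_roll: bystander, stays put: roll of tape 52 mm across, 19 mm high
- tea_mug: bystander, stays put: mug 97 mm high
- lens_blower: bystander, stays put: rubber bulb blower 130 mm long, lying
- round_card_hole (a point): middle of the round-window card's hanging hole (90 mm above its lower edge)

How it is judged:
By the outcome, as a careful person would: the job done as asked, in the order asked, and still so for the second after the job is handed in, with the robot touching nothing.
It also fails if it takes over 66 s, if anything falls off the work surface, if the arm or the gripper's body presses on something with over 40 N, if the wrist force passes 120 N, or if a joint passes its speed limit or range.

## Working session

There is one attempt and no reset: what is moved stays moved. The work goes in short steps, Python scripts to look and compute and a tool call to move; the robot and the scene stay as the last step left them, time stands still between calls to the robot, and variables do not carry over. Pictures are saved under pics/ and viewed, at most 10 in all, crops included, and the job is handed in when it is done.

Besides the shell and the picture viewer there is one more tool, called after "Call:" in YAML: its name, and indented under it one key for each argument. send_rows: Moves the arm, as the interface text tells. Its arguments: {"type":"object","properties":{"steps":{"type":"array","items":{"type":"object","properties":{"dp":{"type":"array","items":{"type":"number"}},"roll":{"type":"number"},"jaw":{"type":"number"}}}},"newtons":{"type":"number"}},"required":["steps"]}

```bash
mkdir -p pics; ls
cat > h.py <<'E'
import numpy as np, cv2
from plant import r
def cap(n):
    c=r.capture(n); return c
def ray(c,u,v):
    R,_=cv2.Rodrigues(np.array(c["rvec"],float)); t=np.array(c["tvec"],float).ravel()
    p=cv2.undistortPoints(np.array([[[u,v]]],float),np.array(c["K"],float),None).ravel()
    return -R.T@t, R.T@np.array([p[0],p[1],1.0])
def onz(c,u,v,z):
    o,d=ray(c,u,v); return o+d*(z-o[2])/d[2]
def tri(c1,p1,c2,p2):
    o1,d1=ray(c1,*p1);o2,d2=ray(c2,*p2)
    s=np.linalg.lstsq(np.c_[d1,-d2],o2-o1,rcond=None)[0]
    a=o1+d1*s[0];b=o2+d2*s[1]; return (a+b)/2,np.linalg.norm(a-b)
def proj(c,P):
    return cv2.projectPoints(np.array(P,float).reshape(-1,1,3),np.array(c["rvec"],float),np.array(c["tvec"],float),np.array(c["K"],float),None)[0].reshape(-1,2)
E
python3 - <<'E'
from h import *
for n in("side","top"):
    c=cap(n); cv2.imwrite(f"pics/{n}0.png",cv2.resize(c["image"],(800,600),interpolation=cv2.INTER_CUBIC))
    np.save(f"{n}0.npy",c,allow_pickle=True)
    print(n,ray(c,256,192),c["K"])
print(r.get_state())
E
```

```text
pics
side (array([0.11393307, 0.61240773, 0.92496343]), array([ 0.35780056, -0.64211023, -0.67810971])) [[378.26938331   0.         251.65785866]
 [  0.         378.26938331 190.00555299]
 [  0.           0.           1.        ]]
top (array([ 0.45073426, -0.15315456,  1.27140766]), array([ 0.11201644,  0.00485233, -0.9938777 ])) [[400.53681704   0.         256.31779373]
 [  0.         400.53681704 199.63632426]
 [  0.           0.           1.        ]]
{'time_s': 0.1, 'joints': array([-5.46546926e+01,  2.05857347e+01,  6.39231126e-01, -1.69464555e-02,
       -7.01356023e+01, -1.65078408e+01]), 'qd': array([-0.04731174, -0.04811272,  0.11704123,  0.11018922, -0.03013297,
        0.04702802]), 'joint_torque': array([-4.00059638e-03, -5.84163845e+01,  2.93751705e+01,  7.01570928e+00,
        1.01038237e-02, -5.39826624e-05]), 'tcp_pos': array([ 0.21779688, -0.63846079,  0.23973845]), 'eef_rot': array([ 1.79916751e+02, -8.05706473e-03, -1.61168297e+02]), 'contact_force': array([ 0.30044665, -0.7544345 ,  0.80418995]), 'moment': array([ 0.01705284, -0.01444193,  0.0455129 ]), 'gripper_force': 0.0, 'gripper_width': 0.08774672164399545}
```

View pics/side0.png

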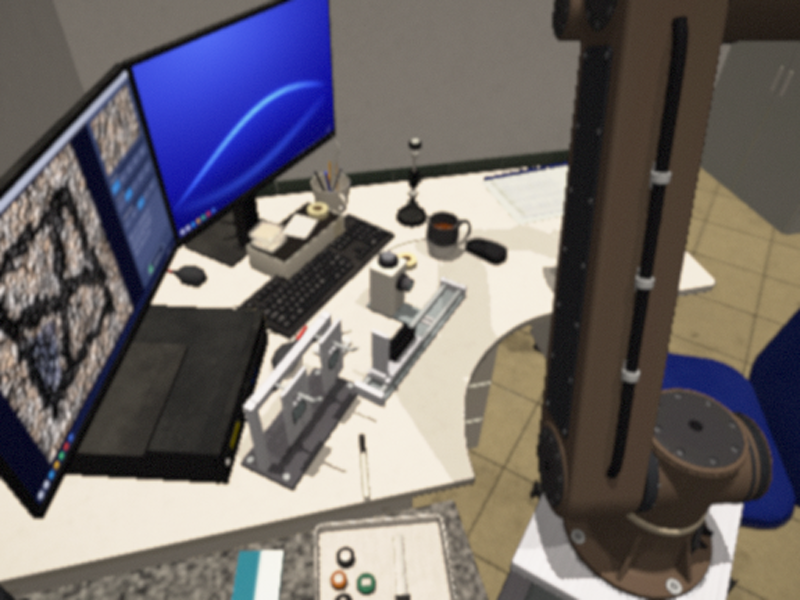

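View pics/top0.png

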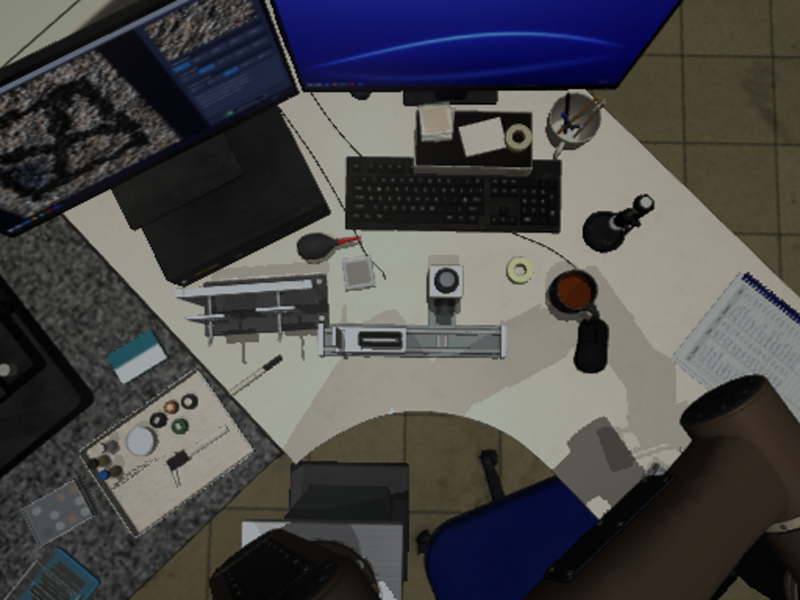

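The side view shows the stand at about (310,390), the track at (420,340) and the reader at (390,285). In the top view the stand is at (260,305), the track at (410,340) and the button at (446,281). I need enlargements.

Run:
```python
from h import *
t=np.load("top0.npy",allow_pickle=True).item();s=np.load("side0.npy",allow_pickle=True).item()
cv2.imwrite("pics/t1.png",cv2.resize(t["image"][150:250,105:335],(800,348),interpolation=cv2.INTER_CUBIC))
cv2.imwrite("pics/s1.png",cv2.resize(s["image"][155:315,150:310],(600,600),interpolation=cv2.INTER_CUBIC))
```

```text
(no output)
```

View pics/t1.png

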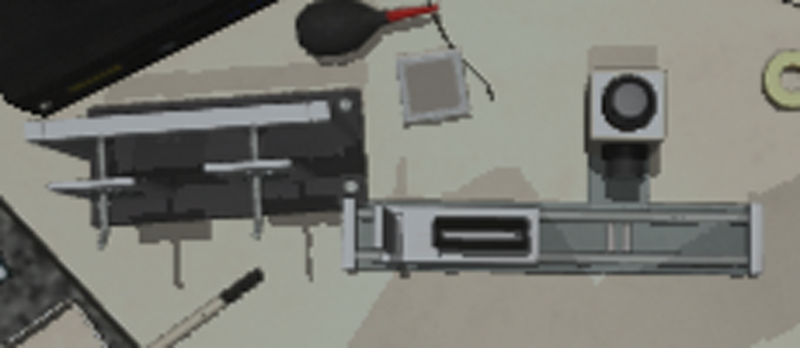

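View pics/s1.png

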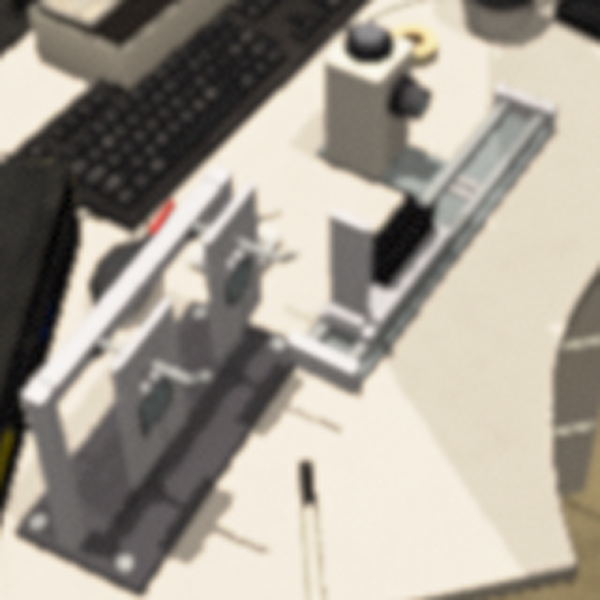

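The top crop shows the pegs' tips at (103,243) and (259,237), card tops at (50–135,184) and (205–290,164), the slot at (481,236), the paddle at (383,230) and the button at (630,103). In the side crop the windows are at (152,405) and (238,280), but I can't yet tell which one is round.

Run:
```python
from h import *
t=np.load("top0.npy",allow_pickle=True).item();s=np.load("side0.npy",allow_pickle=True).item()
T=lambda x,y:(105+x/3.478-.36,150+y/3.478-.36)
S=lambda x,y:(150+x/3.75-.37,155+y/3.75-.37)
for n,p,z in [("bar L",(27,131),.188),("bar R",(329,111),.188),("tipL",(103,243),.197),("tipR",(259,237),.197),
 ("cR a",(205,167),.216),("cR b",(290,163),.216),("cL a",(50,187),.216),("cL b",(135,182),.216),
 ("base1",(358,88),.012),("base2",(367,205),.012),("base3",(98,228),.012),
 ("slot",(481,236),.072),("slotL",(433,236),.072),("slotR",(530,234),.072),("pad",(386,230),.15),("pad0",(380,205),.15),("pad1",(380,255),.15),("btn",(630,103),.14),
 ("hou1",(592,70),.13),("hou2",(663,70),.13),("hou3",(663,140),.13),("hou4",(592,140),.13),("trackL",(348,200),.02),("trackR",(757,203),.02),("trackLb",(348,270),.02),("trackRb",(760,273),.02)]:
    print(n,onz(t,*T(*p),z).round(4))
print("btn tri",tri(t,T(630,103),s,S(369,40)))
print("tipR tri",tri(t,T(259,237),s,S(293,257)),"tipL",tri(t,T(103,243),s,S(206,377)))
a=cv2.resize(s["image"][215:285,172:212],(440,600*440//440*0+770),interpolation=cv2.INTER_CUBIC)[:600]
b=cv2.resize(s["image"][205:240,200:225],(400,560),interpolation=cv2.INTER_CUBIC)
a=cv2.resize(s["image"][240:275,178:203],(400,560),interpolation=cv2.INTER_CUBIC)
cv2.imwrite("pics/w.png",cv2.convertScaleAbs(np.hstack([a,b]),alpha=1.5))
```

```text
bar L [0.5784 0.2438 0.188 ]
bar R [0.5986 0.0076 0.188 ]
tipL [0.4915 0.1773 0.197 ]
tipR [0.4984 0.0571 0.197 ]
cR a [0.55   0.0965 0.216 ]
cR b [0.5543 0.0318 0.216 ]
cL a [0.5325 0.2138 0.216 ]
cL b [0.5376 0.1493 0.216 ]
base1 [0.6443 0.0079 0.012 ]
base2 [ 0.5374 -0.0035  0.012 ]
base3 [0.5119 0.2394 0.012 ]
slot [ 0.5084 -0.1096  0.072 ]
slotL [ 0.5076 -0.0683  0.072 ]
slotR [ 0.5109 -0.1518  0.072 ]
pad [ 0.508  -0.0358  0.15  ]
pad0 [ 0.5281 -0.0304  0.15  ]
pad1 [ 0.4878 -0.0316  0.15  ]
btn [ 0.6164 -0.2318  0.14  ]
hou1 [ 0.6449 -0.2007  0.13  ]
hou2 [ 0.646  -0.2595  0.13  ]
hou3 [ 0.5876 -0.2601  0.13  ]
hou4 [ 0.5865 -0.2015  0.13  ]
trackL [0.541  0.0128 0.02  ]
trackR [ 0.5453 -0.3555  0.02  ]
trackLb [0.4781 0.0108 0.02  ]
trackRb [ 0.4824 -0.3584  0.02  ]
btn tri (array([ 0.61744252, -0.23159441,  0.13782398]), np.float64(0.0016287531527605502))
tipR tri (array([0.50063558, 0.05944076, 0.190458  ]), np.float64(0.004486542277394528)) tipL (array([0.49126643, 0.17841169, 0.19270963]), np.float64(0.0007993286115352254))
```

View pics/w.png

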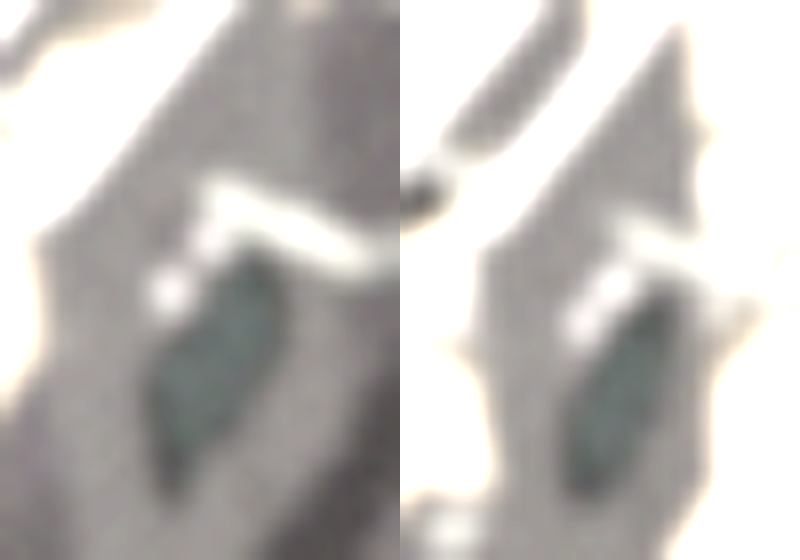

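Run:
```python
from h import *
s=np.load("side0.npy",allow_pickle=True).item();t=np.load("top0.npy",allow_pickle=True).item()
im=s["image"].astype(int)
yaw=np.radians(5.3); n=np.array([np.cos(yaw),np.sin(yaw),0]); yy=np.array([-n[1],n[0],0])
for nm,c,seed in (("L",(.535,.1815),(178,240)),("R",(.552,.064),(200,205))):
    x0,y0=seed
    sub=im[y0:y0+35,x0:x0+25]; g=sub.sum(2)
    # green-ish/dark window vs grey card
    m=((sub[...,1]-sub[...,2]>6)&(g<330))|(g<150)
    k,lab,st,_=cv2.connectedComponentsWithStats(m.astype(np.uint8)); i=1+np.argmax(st[1:,4]); 
    print(nm); print("\n".join("".join("#" if v else "." for v in row) for row in (lab==i)))
    P=[]
    for v,u in np.argwhere(lab==i):
        o,d=ray(s,u+x0,v+y0); k_=(np.dot(n[:2],np.array(c)-o[:2]))/np.dot(n,d); p=o+k_*d
        P.append((np.dot(p[:2]-c,yy[:2])*1000,p[2]*1000-86))
    P=np.array(P,np.float32); h=cv2.convexHull(P)
    print(P.mean(0),P.min(0),P.max(0),"hull area",cv2.contourArea(h),"minrect",cv2.minAreaRect(h))
    print("max radius by quadrant",[np.linalg.norm(P-P.mean(0),axis=1).max()], h[:,0].round().tolist())
```

```text
L
.........................
.........................
.........................
.........................
.........................
.........................
.........................
.........................
.........................
.........................
.........................
.........................
.........................
.........................
.........................
.........................
.........................
.........................
.........................
.........................
...............#.........
.........................
.........................
.........................
.........................
.........................
.........................
.........................
.........................
.........................
.........................
.........................
.........................
.........................
.........................
[-8.594936 50.29124 ] [-8.594936 50.29124 ] [-8.594936 50.29124 ] hull area 0.0 minrect ((-8.59493637084961, 50.29124069213867), (0.0, 0.0), 0.0)
max radius by quadrant [np.float32(0.0)] [[-9.0, 50.0]]Traceback (most recent call last):
  File "<stdin>", line 10, in <module>
    return _wrapfunc(a, 'argmax', axis=axis, out=out, **kwds)
    return bound(*args, **kwds)
ValueError: attempt to get argmax of an empty sequence
```

Run:
```python
from h import *
s=np.load("side0.npy",allow_pickle=True).item()
im=s["image"].astype(int)
yaw=np.radians(5.3); n=np.array([np.cos(yaw),np.sin(yaw),0]); yy=np.array([-n[1],n[0],0])
for nm,c,seed in (("L",(.535,.1815),(184,251)),("R",(.552,.064),(208,219))):
    x0,y0=seed; sub=im[y0:y0+22,x0:x0+13]
    print(nm);print(sub[...,2])
    m=(sub[...,2]<93)&(sub[...,1]>=sub[...,2]+2)
    k,lab,st,_=cv2.connectedComponentsWithStats(m.astype(np.uint8)); i=1+np.argmax(st[1:,4]) 
    print("\n".join("".join("#" if v else "." for v in row) for row in (lab==i)))
    P=[]
    for v,u in np.argwhere(lab==i):
        o,d=ray(s,u+x0,v+y0); k_=(np.dot(n[:2],np.array(c)-o[:2]))/np.dot(n,d); p=o+k_*d
        P.append((np.dot(p[:2]-c,yy[:2])*1000,p[2]*1000-86))
    P=np.array(P,np.float32); h=cv2.convexHull(P)
    print(P.mean(0),P.min(0),P.max(0),"area",cv2.contourArea(h)); print(h[:,0].round().tolist())
```

```text
L
[[136 112 108 109 109 115 131 153 155 142 126 115 109]
 [113 107 106 110 109 110 136 168 181 174 159 144 134]
 [107 109 105 105 102 109 138 168 179 176 178 176 173]
 [107 107 108 102 101 119 155 173 161 153 162 180 188]
 [108 109 107 104 106 124 156 163 137 112 119 143 164]
 [108 111 110 116 129 133 135 131 104  79  80 101 123]
 [106 107 112 137 160 152 123  96  78  68  65  80 100]
 [108 107 113 140 169 153 114  84  74  68  67  74  95]
 [108 107 111 128 142 127  95  78  74  73  72  75  92]
 [110 108 110 112 111  93  76  71  74  71  70  76  96]
 [109 109 105  99  86  72  70  70  73  72  71  77  94]
 [110 108 102  89  77  73  72  73  70  72  73  84 100]
 [109 107  96  81  74  75  74  73  73  73  78  93 102]
 [107 105  93  73  69  74  72  71  73  76  89 101 105]
 [106 105  94  72  67  70  72  72  72  84  95 105 106]
 [108 105  94  74  66  69  71  68  75  90  99 105 106]
 [107 106  99  78  64  65  71  78  86  95 102 105 108]
 [107 107  98  77  61  64  79  91  96 102 104 106 103]
 [109 104 100  83  65  69  86 100 103 100 102 103 102]
 [106 105 101  89  71  78  95 105 103 101  96  99  92
[... 1748 characters left out ...]
 107 108 103 103 127 175 224 240 244]
 [108 105 106 107 106 106 105 109 148 205 235 243 244]
 [107 104 105 106 106 106 103 109 147 203 232 240 241]]
.............
.............
.............
.............
.............
.............
.......#.....
......##.....
.....###.....
....####.....
....####.....
...#####.....
...####......
...####......
...####......
...##........
.............
.............
.............
.............
.............
.............
[-2.661562 49.18074 ] [-14.010725  32.851036] [ 9.280651 61.91923 ] area 499.4650266926228
[[9.0, 44.0], [9.0, 48.0], [8.0, 59.0], [2.0, 62.0], [-3.0, 61.0], [-9.0, 60.0], [-14.0, 58.0], [-13.0, 51.0], [-12.0, 39.0], [-6.0, 33.0], [4.0, 39.0]]
```

Run:
```python
from h import *
s=np.load("side0.npy",allow_pickle=True).item()
im=cv2.resize(s["image"],None,fx=4,fy=4,interpolation=cv2.INTER_CUBIC)[...,2]
yaw=np.radians(5.3); n=np.array([np.cos(yaw),np.sin(yaw),0]); yy=np.array([-n[1],n[0],0])
for nm,c in (("L",(.535,.1815)),("R",(.552,.064))):
    g=[]
    for z in range(80,24,-3):
        P=[np.array([*c,0])-n*.003+yy*y/1000+[0,0,.086+z/1000] for y in range(28,-31,-2)]
        q=proj(s,P)*4+1.5
        v=cv2.remap(im,q[:,0].astype(np.float32)[None],q[:,1].astype(np.float32)[None],cv2.INTER_LINEAR)[0]
        g.append(v)
        print(f"{z:4d} "+"".join("#" if a<90 else "o" if a>125 else "." for a in v))
    print()
```

```text
80 ........oooo.ooooooooo........
  77 .....#...........oooooo.......
  74 ...#######...##....ooooo......
  71 ..#################.ooooo.....
  68 ..##################.ooooo....
  65 ..###################.ooooo...
  62 ..###################.oooooo..
  59 ..####################.oooooo.
  56 ..#####################.oooooo
  53 ..#####################..ooooo
  50 ..#####################...oooo
  47 ...####################....ooo
  44 ...###################......oo
  41 ....##################.......o
  38 .....###...#########..........
  35 ..............#...............
  32 ..............................
  29 ..............................
  26 ..............................

  80 ........ooooooooooooooooo.oooo
  77 ..........oooooooooooooooooooo
  74 ....................oooooooooo
  71 .....#############....oooooooo
  68 ....#################..ooooooo
  65 ....###################..ooooo
  62 ....####################..oooo
  59 ....####################..oooo
  56 ....####################...ooo
  53 ....####################...ooo
  50 .....##################....ooo
  47 .....##################.....oo
  44 .......###############......oo
  41 ........#############........o
  38 .........########...........oo
  35 ............####...........ooo
  32 ...........................ooo
  29 ..........................oooo
  26 ..........................oooo
```

Ray-cast onto the card planes, the right window tapers like a disc and the left one stays broad, so the round card is on the right peg. Next I refine the card edge, the slot floor and the track.

Run:
```python
from h import *
t=np.load("top0.npy",allow_pickle=True).item()
im=t["image"].astype(int)[...,2]; np.set_printoptions(linewidth=220)
print("card rows194-200"); print(im[193:202,160:193])
print("slot"); print(im[210:226,226:262])
def row_centroid(u,v0,v1):
    w=np.clip(im[v0:v1,u]-110,0,None).astype(float); return (w*np.arange(v0,v1)).sum()/max(w.sum(),1e-6)
for u in range(165,189,2):
    v=row_centroid(u,194,201); print(u,round(v,2),onz(t,u,v,.216)[:2].round(4))
```

```text
card rows194-200
[[ 49  49  49  50  55  55  55  55  55  56  55  55  55  55  56  55  59  86 123  63  55  50  50  49  49  50  50  49  50  50  50  50  51]
 [ 49  48  49  50  55  56  55  54  54  54  55  54  54  55  55  55  58  78 112  61  51  49  49  49  49  50  50  49  50  50  50  51  51]
 [ 48  48  48  49  55  54  55  55  55  55  54  55  54  54  55  55  56  74 113  62  48  47  40  42  55  53  60  69  41  34  34  33  33]
 [ 48  48  49  50  55  54  54  53  46  60  60  54  63  78  86 110 111 120 146 150 149 149 148 149 149 150 150 145 103  40  37  33  31]
 [ 48  46  32  67 149 150 149 149 149 149 150 149 150 151 152 154 154 155 158 159 159 159 160 159 158 150 130 119  82  44  44  43  34]
 [ 33  33  30  69 159 159 159 159 159 159 156 149 127 115 105  91  82  78  75  71  71  71  74  75  74  73  70  63  57  57  47  46  43]
 [ 30  30  31  41  69  69  70  71  74  74  74  71  64  61  58  62  92  68  59  58  66  78 115  70  52  52  53  52  52  54  51  50  47]
 [ 33  34  34  34  36  36  40  49  59  52  52  52  52  50  51  51  55  52  69  60  54  40  51  41  38  38  39  35  51  52  51  52  50]
 [ 
[... 2110 characters left out ...]
  75  74  74  74  75  74  75  75  75  74  74  74  74  74  74  93 153 158 137 104 105]
 [160 161 161 160 159 153 160 161 161 161 161 160 152 152 152 152 151 152 151 151 151 152 151 150 150 151 149 149 150 150 151 159 151 114  99 100]
 [ 74  73  74  74  74  74  75  75  75  76  76  77  77  78  79  80  81  82  85  85  86  91  93  94  94  95  96  98  99 100 101 102  99  76  58  59]]
165 197.55 [0.5504 0.0927]
167 197.56 [0.5505 0.0874]
169 197.56 [0.5506 0.0821]
171 197.5 [0.5508 0.0768]
173 197.11 [0.552  0.0716]
175 197.0 [0.5523 0.0663]
177 196.82 [0.5529 0.061 ]
179 196.55 [0.5537 0.0557]
181 196.56 [0.5538 0.0504]
183 196.56 [0.5539 0.0451]
185 196.5 [0.5542 0.0398]
187 196.2 [0.5551 0.0346]
```

```bash
cat >> h.py <<'E'
def go(target,yaw=None,st=None):
    """dp (mm, tool axes) and roll (rad) from measured pose to target"""
    from scipy.spatial.transform import Rotation as Ro
    st=st or r.get_state(); R=Ro.from_euler("xyz",st["eef_rot"],degrees=True)
    dp=R.inv().apply(np.array(target)-st["tcp_pos"])*1000
    ro=0 if yaw is None else -np.radians((yaw-st["eef_rot"][2]+180)%360-180)
    print("pos",st["tcp_pos"].round(4),"rot",st["eef_rot"].round(2),"w",round(st["gripper_width"],4),"F",st["contact_force"].round(1),"t",round(st["time_s"],2),"-> dp",dp.round(1),"roll",round(ro,4))
E
python3 - <<'E'
from h import *
t=np.load("top0.npy",allow_pickle=True).item()
for u,v,z in((231.5,217,.036),(254.9,217,.036),(243.2,217.1,.036),(229.2,217.3,.072),(256.2,217,.072),(242.7,212,.072),(242.7,222.7,.072)): print(u,v,z,onz(t,u,v,z)[:2].round(4))
go((.552,.064,.30),-85.3)
E
```

```text
231.5 217 0.036 [ 0.511 -0.073]
254.9 217 0.036 [ 0.5123 -0.1452]
243.2 217.1 0.036 [ 0.5113 -0.1091]
229.2 217.3 0.072 [ 0.5082 -0.0685]
256.2 217 0.072 [ 0.5106 -0.1493]
242.7 212 0.072 [ 0.5248 -0.1086]
242.7 222.7 0.072 [ 0.4928 -0.1093]
pos [ 0.2178 -0.6385  0.2397] rot [ 1.7992e+02 -1.0000e-02 -1.6117e+02] w 0.0877 F [ 0.3 -0.8  0.8] t 0.1 -> dp [-543.1  557.1  -59.5] roll -1.3242
```

Call:
send_rows:
  steps:
    - {"dp":[0,0,-60],"roll":0,"jaw":45}
    - {"dp":[-40,41,-60],"roll":0,"jaw":45}
    - {"dp":[-80,82,-60],"roll":0,"jaw":45}
    - {"dp":[-120,123,-60],"roll":0,"jaw":45}
    - {"dp":[-160,164,-60],"roll":0,"jaw":45}

```text
time_s: 0.72
tcp_pos: [0.3167, -0.4302, 0.3002]
eef_rot: [180.0, -0.0, -161.2]
contact_force: [1.0, -0.8, 1.5]
gripper_width: 0.0435
gripper_force: 0.0
```

Call:
send_rows:
  steps:
    - {"dp":[-40,41,0],"roll":0,"jaw":45}
    - {"dp":[-80,82,0],"roll":0,"jaw":45}
    - {"dp":[-120,123,0],"roll":0,"jaw":45}
    - {"dp":[-160,164,0],"roll":0,"jaw":45}
    - {"dp":[-200,205,0],"roll":0,"jaw":45}

```text
time_s: 1.35
tcp_pos: [0.4398, -0.1715, 0.3006]
eef_rot: [180.0, 0.0, -161.2]
contact_force: [2.0, -0.8, 0.1]
gripper_width: 0.0392
gripper_force: 0.0
```

```bash
python3 -c "
from h import *
go((.552,.064,.30),-85.3)"
```

```text
pos [ 0.4398 -0.1715  0.3006] rot [ 1.8000e+02  2.0000e-02 -1.6116e+02] w 0.0392 F [ 2.  -0.8  0.1] t 1.35 -> dp [-182.3  186.6    0.6] roll -1.324
```

Call:
send_rows:
  steps:
    - {"dp":[-40,40,0],"roll":-0.17,"jaw":45}
    - {"dp":[-80,82,0],"roll":-0.34,"jaw":45}
    - {"dp":[-120,123,0],"roll":-0.51,"jaw":45}
    - {"dp":[-160,164,0],"roll":-0.68,"jaw":45}
    - {"dp":[-182,186,0],"roll":-0.85,"jaw":45}

```text
time_s: 1.98
tcp_pos: [0.5522, 0.0639, 0.2999]
eef_rot: [180.0, -0.0, -112.0]
contact_force: [-0.2, 0.6, -0.4]
gripper_width: 0.0393
gripper_force: 0.0
```

Call:
send_rows:
  steps:
    - {"dp":[0,0,0],"roll":-0.17,"jaw":45}
    - {"dp":[0,0,0],"roll":-0.34,"jaw":45}
    - {"dp":[0,0,0],"roll":-0.474,"jaw":45}
    - {"dp":[0,0,0],"roll":-0.474,"jaw":45}

```text
time_s: 2.48
tcp_pos: [0.5515, 0.0615, 0.3002]
eef_rot: [180.0, -0.0, -85.4]
contact_force: [0.2, 1.3, 0.4]
gripper_width: 0.0392
gripper_force: 0.0
```

```bash
python3 -c "
from h import *
go((.552,.064,.24),-85.3)"
```

```text
pos [0.5515 0.0615 0.3002] rot [ 1.7996e+02 -1.0000e-02 -8.5360e+01] w 0.0392 F [0.2 1.3 0.4] t 2.48 -> dp [-2.5 -0.8 60.2] roll -0.001
```

Call:
send_rows:
  steps:
    - {"dp":[-2,-1,30],"roll":0,"jaw":45}
    - {"dp":[-2,-1,55],"roll":0,"jaw":45}
    - {"dp":[-2,-1,75],"roll":0,"jaw":45}
    - {"dp":[-2,-1,91],"roll":0,"jaw":45}
    - {"dp":[-2,-1,91],"roll":0,"jaw":45}

```text
time_s: 3.1
tcp_pos: [0.5519, 0.0632, 0.2084]
eef_rot: [179.9, -0.0, -85.4]
contact_force: [0.0, 0.6, 0.8]
gripper_width: 0.0393
gripper_force: 0.0
```

Run:
```python
from h import *
go((.552,.064,.209),-85.3)
t=cap("top");s=cap("side")
a=cv2.resize(t["image"][160:225,120:200],(480,390),interpolation=cv2.INTER_CUBIC)
b=cv2.resize(s["image"][180:245,180:260],(480,390),interpolation=cv2.INTER_CUBIC)
cv2.imwrite("pics/g.png",np.hstack([a,b])[:, :960][:, :].copy() if 0 else cv2.resize(np.hstack([a,b]),(800,325)))
```

```text
pos [0.5519 0.0632 0.2084] rot [ 1.7987e+02 -4.0000e-02 -8.5390e+01] w 0.0393 F [0.  0.6 0.8] t 3.1 -> dp [-0.8 -0.2 -0.6] roll -0.0016
```

View pics/g.png

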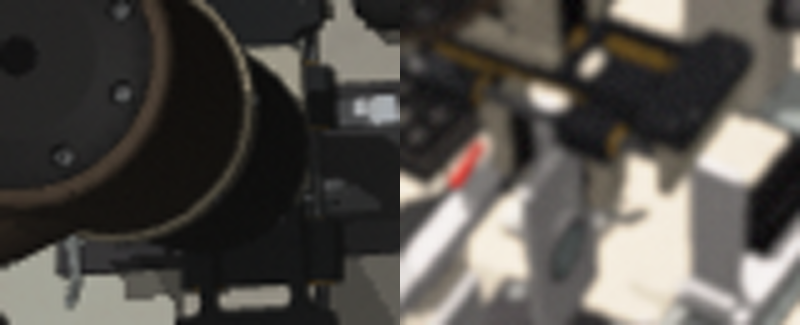

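The right half (side view) shows the finger in front of the tab just above the peg at about (610,200), with the round window at (570,250). Time to close.

Call:
send_rows:
  steps:
    - {"dp":[0,0,0],"roll":0,"jaw":20}
    - {"dp":[0,0,0],"roll":0,"jaw":5}
    - {"dp":[0,0,0],"roll":0,"jaw":0}
    - {"dp":[0,0,0],"roll":0,"jaw":0}
    - {"dp":[0,0,0],"roll":0,"jaw":0}
  newtons: 30

```text
time_s: 3.82
tcp_pos: [0.5527, 0.0635, 0.2097]
eef_rot: [-180.0, 0.0, -85.3]
contact_force: [0.6, 0.2, 0.3]
gripper_width: 0.0059
gripper_force: 30.0
```

```bash
python3 -c "
from h import *
go((.552,.064,.209),-85.3); print(r.get_state()['gripper_force'])"
```

```text
pos [0.5527 0.0635 0.2097] rot [-179.98    0.    -85.3 ] w 0.0059 F [0.6 0.2 0.3] t 3.83 -> dp [-0.5  0.6  0.7] roll -0.0
29.997233748435974
```

Call:
send_rows:
  steps:
    - {"dp":[0,0,-5],"roll":0,"jaw":0}
    - {"dp":[0,0,-10],"roll":0,"jaw":0}
    - {"dp":[0,0,-15],"roll":0,"jaw":0}
    - {"dp":[0,0,-15],"roll":0,"jaw":0}

```text
time_s: 4.32
tcp_pos: [0.5528, 0.0636, 0.2251]
eef_rot: [-179.9, 0.0, -85.3]
contact_force: [1.3, -0.5, -1.8]
gripper_width: 0.006
gripper_force: 30.0
```

Call:
send_rows:
  steps:
    - {"dp":[0,7,0],"roll":0,"jaw":0}
    - {"dp":[0,14,0],"roll":0,"jaw":0}
    - {"dp":[0,21,0],"roll":0,"jaw":0}
    - {"dp":[0,28,0],"roll":0,"jaw":0}
    - {"dp":[0,28,0],"roll":0,"jaw":0}

```text
time_s: 4.95
tcp_pos: [0.5241, 0.0612, 0.2248]
eef_rot: [-180.0, 0.0, -85.3]
contact_force: [0.0, -0.4, -0.1]
gripper_width: 0.0058
gripper_force: 30.0
```

Run:
```python
from h import *
go((.5247,.0612,.2247),-85.3)
s=cap("side")
cv2.imwrite("pics/g2.png",cv2.resize(s["image"][180:250,180:260],(640,560),interpolation=cv2.INTER_CUBIC))
```

```text
pos [0.5241 0.0612 0.2248] rot [-1.7998e+02  1.0000e-02 -8.5290e+01] w 0.0058 F [ 0.  -0.4 -0.1] t 4.95 -> dp [ 0.1 -0.6  0.1] roll 0.0002
```

View pics/g2.png

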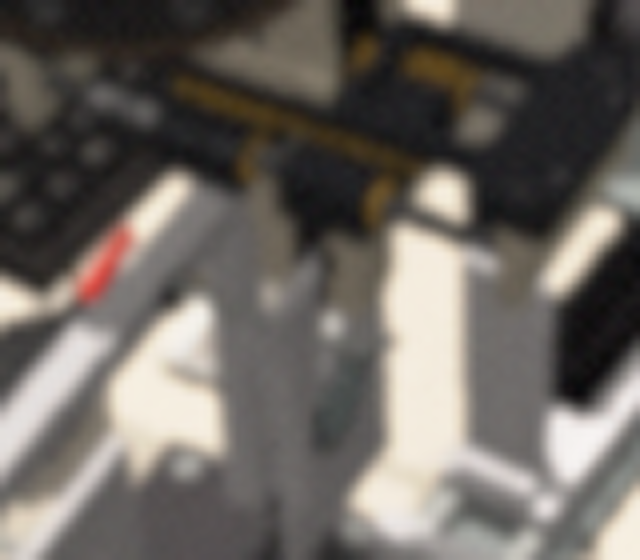

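The fingers hold the tab at about (300,270), with the peg tip at (333,322) still through the hole. Forces are near zero, so I keep sliding.

Call:
send_rows:
  steps:
    - {"dp":[0,6,0],"roll":0,"jaw":0}
    - {"dp":[0,12,0],"roll":0,"jaw":0}
    - {"dp":[0,18,0],"roll":0,"jaw":0}
    - {"dp":[0,24,0],"roll":0,"jaw":0}
    - {"dp":[0,30,0],"roll":0,"jaw":0}

```text
time_s: 5.62
tcp_pos: [0.4943, 0.0587, 0.2246]
eef_rot: [-180.0, 0.0, -85.3]
contact_force: [0.2, 0.8, -0.4]
gripper_width: 0.0054
gripper_force: 30.0
```

Call:
send_rows:
  steps:
    - {"dp":[0,6,0],"roll":0,"jaw":0}
    - {"dp":[0,12,0],"roll":0,"jaw":0}
    - {"dp":[0,20,0],"roll":0,"jaw":0}
    - {"dp":[0,26,0],"roll":0,"jaw":0}
    - {"dp":[0,26,0],"roll":0,"jaw":0}

```text
time_s: 6.25
tcp_pos: [0.4684, 0.0566, 0.2247]
eef_rot: [-180.0, 0.0, -85.3]
contact_force: [0.0, 0.3, -1.5]
gripper_width: 0.0059
gripper_force: 30.0
```

Run:
```python
from h import *
s=cap("side");t=cap("top")
# slot: card centre relative to TCP: measured card (0.5525,.0645) vs TCP at grasp (.5527,.0635)
go((.510,-.109,.30),-89.3)
a=cv2.resize(s["image"][175:265,180:270],(400,400),interpolation=cv2.INTER_CUBIC)
b=cv2.resize(t["image"][160:250,130:220],(400,400),interpolation=cv2.INTER_CUBIC)
cv2.imwrite("pics/g3.png",np.hstack([a,b]))
```

```text
pos [0.4689 0.0567 0.2247] rot [-1.7998e+02  1.0000e-02 -8.5290e+01] w 0.006 F [ 0.3  0.7 -0.4] t 6.35 -> dp [168.5 -27.4 -75.3] roll 0.07
```

View pics/g3.png

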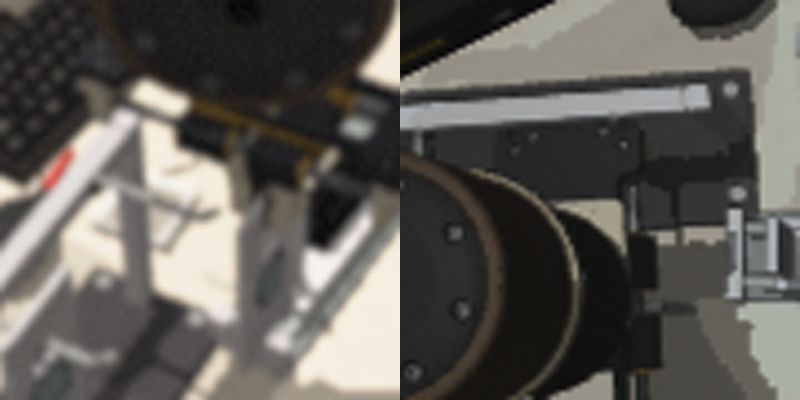

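The card is off the peg, whose tip at (210,212) is now clear of it. I raise it and carry it above the slot.

Call:
send_rows:
  steps:
    - {"dp":[0,0,-30],"roll":0,"jaw":0}
    - {"dp":[0,0,-75],"roll":0,"jaw":0}
    - {"dp":[40,-6,-75],"roll":0.02,"jaw":0}
    - {"dp":[85,-14,-75],"roll":0.04,"jaw":0}
    - {"dp":[125,-20,-75],"roll":0.07,"jaw":0}

```text
time_s: 6.98
tcp_pos: [0.4995, -0.0676, 0.2997]
eef_rot: [-180.0, 0.0, -89.3]
contact_force: [0.6, -0.1, -0.4]
gripper_width: 0.0056
gripper_force: 30.0
```

```bash
python3 -c "
from h import *
go((.510,-.109,.22),-89.3)"
```

```text
pos [ 0.4995 -0.0676  0.2997] rot [-179.98    0.    -89.34] w 0.0056 F [ 0.6 -0.1 -0.4] t 6.97 -> dp [ 41.6 -10.   79.7] roll -0.0007
```

Call:
send_rows:
  steps:
    - {"dp":[20,-5,0],"roll":0,"jaw":0}
    - {"dp":[41,-10,0],"roll":0,"jaw":0}
    - {"dp":[41,-10,40],"roll":0,"jaw":0}
    - {"dp":[41,-10,80],"roll":0,"jaw":0}
    - {"dp":[41,-10,80],"roll":0,"jaw":0}

```text
time_s: 7.6
tcp_pos: [0.5077, -0.1074, 0.2169]
eef_rot: [179.6, -0.0, -89.4]
contact_force: [0.3, -0.8, -0.2]
gripper_width: 0.0058
gripper_force: 30.0
```

Run:
```python
from h import *
go((.510,-.109,.22),-89.3)
s=cap("side");np.save("side1.npy",s,allow_pickle=True)
B=np.array([.510,-.109,.0963])
print("pred px: bottom +y,-y corners, hole c, window c",proj(s,[B+[-.003,.033,0],B+[-.003,-.033,0],B+[-.003,0,.09],B+[-.003,0,.057]]).round(1).tolist(),"lip ends",proj(s,[[.51-.011,-.073,.072],[.51-.011,-.145,.072]]).round(1).tolist())
cv2.imwrite("pics/g4.png",cv2.resize(s["image"][180:260,220:300],(600,600),interpolation=cv2.INTER_CUBIC))
```

```text
pos [ 0.5077 -0.1074  0.2169] rot [ 1.7964e+02 -2.0000e-02 -8.9350e+01] w 0.0058 F [ 0.3 -0.8 -0.2] t 7.6 -> dp [ 1.6 -2.3 -3.1] roll -0.0009
pred px: bottom +y,-y corners, hole c, window c [[252.4, 215.5], [263.2, 202.6], [258.9, 187.3], [258.5, 195.5]] lip ends [[253.9, 222.7], [265.5, 208.5]]
```

View pics/g4.png

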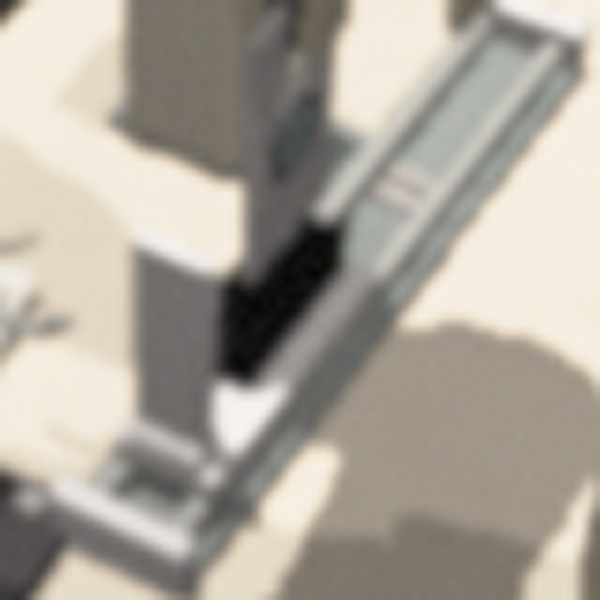

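Run:
```python
from h import *
s=np.load("side1.npy",allow_pickle=True).item();t=np.load("top0.npy",allow_pickle=True).item()
cr=lambda P:((proj(s,P)-[220,180]+.4)*7.5).round().tolist()
print("near lip outer ends",cr([[.4928,-.0685,.072],[.4928,-.1493,.072]]),"far lip",cr([[.5248,-.0685,.072],[.5248,-.1493,.072]]))
print("paddle top",cr([[.51-.018,-.026,.15],[.51+.018,-.026,.15]]))
C=lambda x,y:(220+x/7.5-.43,180+y/7.5-.43)
print("near corner tri",tri(t,(229.2,222.7),s,C(243,380)),"far end",tri(t,(256.2,222.7),s,C(340,275)))
# card bottom on assumed plane x=.505 (near face)
for p in((243,285),(325,205)):
    o,d=ray(s,*C(*p)); print("card corner at x=.5047",(o+d*(.5047-o[0])/d[0]).round(4), "at z=.0932",(o+d*(.0932-o[2])/d[2]).round(4))
```

```text
near lip outer ends [[265.0, 336.0], [362.0, 216.0]] far lip [[198.0, 305.0], [297.0, 188.0]]
paddle top [[215.0, 268.0], [134.0, 231.0]]
near corner tri (array([ 0.49635903, -0.06536077,  0.04549734]), np.float64(0.007617524501401285)) far end (array([ 0.49772111, -0.14823351,  0.03377738]), np.float64(0.006210488545896766))
card corner at x=.5047 [ 0.5047 -0.0699  0.0942] at z=.0932 [ 0.5052 -0.0707  0.0932]
card corner at x=.5047 [ 0.5047 -0.1372  0.0828] at z=.0932 [ 0.4999 -0.1279  0.0932]
```

Run:
```python
from h import *
np.set_printoptions(linewidth=200)
s=np.load("side1.npy",allow_pickle=True).item()
print("cols 248..268"); 
for v in range(192,224): print(v,s["image"][v,248:270,2])
```

```text
cols 248..268
192 [121 121 122 118 111 105 101  99 101 109 115 108  95  84  90 126 190 235 244 244 244 244]
193 [122 123 123 119 112 107 103  99 104 111 109  97  77  70  83 132 197 235 244 244 243 243]
194 [119 122 122 118 115 109 102  97 102 107 101  86  76  72  87 134 200 235 242 243 244 244]
195 [119 121 123 118 115 109 105  99 100 102  91  80  76  77  88 129 188 225 234 239 242 243]
196 [118 120 123 119 114 109 106 102  94  88  82  76  73  73  89 118 160 193 214 227 234 237]
197 [119 121 123 119 115 112 108  99  91  80  75  75  70  74  90 109 132 157 179 196 215 223]
198 [120 122 122 120 114 109 106  96  86  74  71  71  73  78  90 100 108 122 145 163 187 204]
199 [118 121 120 119 111 109 105  92  79  70  72  73  75  84  90  96 101 108 124 149 179 199]
200 [116 120 122 117 112 110 105  93  73  68  72  74  80  88  95  97 100 111 131 163 190 199]
201 [110 116 116 111 110 109 107  93  74  67  71  76  85  92  96  99 107 130 161 184 198 189]
202 [121 111 107 106 106 109 106  94  74  64  70  82  91  94  97 103 125 153 186 198 195 171]
203 [169 148 138 131 117 110 106  94  77  68  80  89
[... 1221 characters left out ...]
5  14  10  13  28  65 107 142 156 160 165]
217 [133 121  88  60  66  72  57  33  20  16   7  15  18  16  24  60  97 129 149 157 153 149]
218 [107  82  49  27  37  40  26  17  14  14  17  17  15  24  49  89 124 145 155 152 143 127]
219 [104  74  39  20  13  22  14  16  14  17  13  13  17  42  80 119 144 153 155 146 128 110]
220 [104  72  36  20  17  11  10  19   9  20  15  18  37  74 113 139 153 156 149 133 116 103]
221 [100  68  32  20  17  11  10  11  16  14  15  24  59 102 136 151 155 152 141 122 107  99]
222 [ 94  61  29  20  13  14  15  18  17  11  24  54  90 126 148 155 152 142 126 109 100 100]
223 [ 90  60  34  23  12  18  24  17  12  24  47  86 120 144 151 152 144 129 111 101  97  99]
```

Run:
```python
from h import *
s=np.load("side1.npy",allow_pickle=True).item()
for dy in(-.004,-.002,0,.002,.004):
  for dx in (0,.003):
    c=np.array([.5077+dx,-.1074+dy,.0932])
    q=proj(s,[c+[.003,.033,.02],c+[-.003,-.033,.06],c+[-.003,.033,0]])
    print(dy,dx,q.round(2).tolist())
# slot: black left border & right border
for P in ([.5248,-.0685,.072],[.5248,-.0685,.05],[.4928,-.1493,.072],[.4928,-.1493,.05],[.51,-.15,.05],[.5248,-.1493,.072]): print(P,proj(s,[P]).round(2))
```

```text
-0.004 0 [[251.84, 210.69], [265.02, 189.05], [253.4, 216.07]]
-0.004 0.003 [[250.99, 210.3], [264.16, 188.7], [252.56, 215.68]]
-0.002 0 [[251.5, 211.09], [264.7, 189.43], [253.07, 216.47]]
-0.002 0.003 [[250.65, 210.71], [263.84, 189.07], [252.22, 216.09]]
0 0 [[251.16, 211.49], [264.37, 189.8], [252.73, 216.88]]
0 0.003 [[250.3, 211.11], [263.51, 189.45], [251.88, 216.49]]
0.002 0 [[250.81, 211.9], [264.04, 190.18], [252.39, 217.28]]
0.002 0.003 [[249.95, 211.52], [263.18, 189.82], [251.54, 216.9]]
0.004 0 [[250.46, 212.3], [263.71, 190.56], [252.04, 217.69]]
0.004 0.003 [[249.61, 211.92], [262.85, 190.2], [251.19, 217.31]]
[0.5248, -0.0685, 0.072] [[245.98 220.29]]
[0.5248, -0.0685, 0.05] [[245.91 225.12]]
[0.4928, -0.1493, 0.072] [[267.91 208.43]]
[0.4928, -0.1493, 0.05] [[267.58 213.25]]
[0.51, -0.15, 0.05] [[263.05 211.08]]
[0.5248, -0.1493, 0.072] [[259.22 204.65]]
```

The card's lower edge, at about (243,285)–(325,205), hangs over the black slot as predicted to within 2–3 mm. I lower it slowly while watching the force.

Call:
send_rows:
  steps:
    - {"dp":[2,-1,0],"roll":0,"jaw":0}
    - {"dp":[2,-1,8],"roll":0,"jaw":0}
    - {"dp":[2,-1,16],"roll":0,"jaw":0}
    - {"dp":[2,-1,22],"roll":0,"jaw":0}
    - {"dp":[2,-1,22],"roll":0,"jaw":0}

```text
time_s: 8.28
tcp_pos: [0.5101, -0.1091, 0.197]
eef_rot: [179.9, -0.0, -89.3]
contact_force: [-0.2, -0.0, -0.9]
gripper_width: 0.0058
gripper_force: 30.0
```

```bash
python3 -c "
from h import *
go((.509,-.110,.1597),-89.3)"
```

```text
pos [ 0.5101 -0.1091  0.197 ] rot [179.93  -0.   -89.31] w 0.0058 F [-0.2 -0.  -0.9] t 8.28 -> dp [ 0.8  1.1 37.3] roll -0.0002
```

Call:
send_rows:
  steps:
    - {"dp":[1,0,3],"roll":0,"jaw":0}
    - {"dp":[1,0,7],"roll":0,"jaw":0}
    - {"dp":[1,0,11],"roll":0,"jaw":0}
    - {"dp":[1,0,15],"roll":0,"jaw":0}
    - {"dp":[1,0,15],"roll":0,"jaw":0}

```text
time_s: 8.9
tcp_pos: [0.5106, -0.1101, 0.1822]
eef_rot: [180.0, 0.0, -89.3]
contact_force: [1.3, 0.2, -1.1]
gripper_width: 0.0057
gripper_force: 30.0
```

Call:
send_rows:
  steps:
    - {"dp":[0,0,5],"roll":0,"jaw":0}
    - {"dp":[0,0,10],"roll":0,"jaw":0}
    - {"dp":[0,0,15],"roll":0,"jaw":0}
    - {"dp":[0,0,19],"roll":0,"jaw":0}
    - {"dp":[0,0,21],"roll":0,"jaw":0}

```text
time_s: 9.52
tcp_pos: [0.5107, -0.1102, 0.1614]
eef_rot: [-180.0, -0.0, -89.3]
contact_force: [1.0, -0.2, -0.4]
gripper_width: 0.0059
gripper_force: 30.0
```

Call:
send_rows:
  steps:
    - {"dp":[0,0,1],"roll":0,"jaw":0}
    - {"dp":[0,0,2],"roll":0,"jaw":0}
    - {"dp":[0,0,2],"roll":0,"jaw":0}

```text
time_s: 9.9
tcp_pos: [0.5107, -0.1102, 0.1599]
eef_rot: [-180.0, -0.0, -89.3]
contact_force: [1.0, -0.5, 2.2]
gripper_width: 0.0057
gripper_force: 30.0
```

The card touches down at TCP z 0.160, as expected. I release and back off upwards.

Call:
send_rows:
  steps:
    - {"dp":[0,0,0],"roll":0,"jaw":15}
    - {"dp":[0,0,0],"roll":0,"jaw":30}
    - {"dp":[0,0,0],"roll":0,"jaw":30}
    - {"dp":[0,0,-20],"roll":0,"jaw":30}
    - {"dp":[0,0,-60],"roll":0,"jaw":30}

```text
time_s: 10.52
tcp_pos: [0.5093, -0.1102, 0.2186]
eef_rot: [179.8, -0.0, -89.3]
contact_force: [0.4, 1.2, 0.2]
gripper_width: 0.026
gripper_force: 0.0
```

Run:
```python
from h import *
go((.510,.03,.25),0.7)
s=cap("side");t=cap("top")
a=cv2.resize(s["image"][180:260,215:295],(400,400),interpolation=cv2.INTER_CUBIC)
b=cv2.resize(t["image"][175:255,195:275],(400,400),interpolation=cv2.INTER_CUBIC)
cv2.imwrite("pics/g5.png",np.hstack([a,b]))
print("standing card top pred, crop",((proj(s,[[.5077,-.0763,.166],[.5077,-.1423,.166]])-[215,180]+.4)*5).round())
```

```text
pos [ 0.5093 -0.1102  0.2186] rot [ 1.7976e+02 -1.0000e-02 -8.9320e+01] w 0.026 F [0.4 1.2 0.2] t 10.53 -> dp [-140.2   -2.3  -31.4] roll -1.5712
standing card top pred, crop [[191.  96.]
 [247.  32.]]
```

View pics/g5.png

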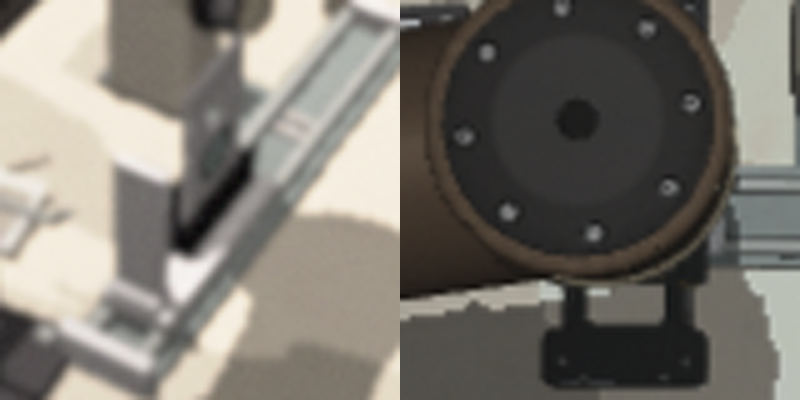

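The card stands fully in the slot: its top corners at (187,100) and (243,32) match the prediction for one resting on the floor. Next I move over behind the paddle with the fingers closed.

Call:
send_rows:
  steps:
    - {"dp":[-25,2,0],"roll":0,"jaw":0}
    - {"dp":[-65,4,0],"roll":0,"jaw":0}
    - {"dp":[-105,4,0],"roll":0,"jaw":0}
    - {"dp":[-105,4,0],"roll":0,"jaw":0}

```text
time_s: 11.12
tcp_pos: [0.5052, -0.0033, 0.2194]
eef_rot: [-180.0, 0.0, -89.2]
contact_force: [0.3, 0.2, -0.6]
gripper_width: 0.0009
gripper_force: 0.0
```

```bash
python3 -c "
from h import *
go((.506,-.005,.142),-89.3)"
```

```text
pos [ 0.5052 -0.0033  0.2194] rot [-1.7999e+02  2.0000e-02 -8.9150e+01] w 0.0009 F [ 0.3  0.2 -0.6] t 11.12 -> dp [ 1.7 -0.8 77.4] roll 0.0026
```

Call:
send_rows:
  steps:
    - {"dp":[2,0,30],"roll":0,"jaw":0}
    - {"dp":[2,0,60],"roll":0,"jaw":0}
    - {"dp":[2,0,77],"roll":0,"jaw":0}
    - {"dp":[2,0,77],"roll":0,"jaw":0}

```text
time_s: 11.62
tcp_pos: [0.5042, -0.0081, 0.1413]
eef_rot: [179.8, -0.1, -89.3]
contact_force: [-0.2, 0.2, 0.0]
gripper_width: 0.0001
gripper_force: 0.0
```

Call:
send_rows:
  steps:
    - {"dp":[4,0,0],"roll":0,"jaw":0}
    - {"dp":[8,0,0],"roll":0,"jaw":0}
    - {"dp":[12,0,0],"roll":0,"jaw":0}
    - {"dp":[16,0,0],"roll":0,"jaw":0}
    - {"dp":[20,0,0],"roll":0,"jaw":0}

```text
time_s: 12.25
tcp_pos: [0.5057, -0.0274, 0.1428]
eef_rot: [-180.0, 0.0, -89.3]
contact_force: [0.2, 1.4, -0.1]
gripper_width: 0.0001
gripper_force: 0.6
```

```bash
python3 -c "
from h import *
go((.507,-.120,.142),-89.3)"
```

```text
pos [ 0.5057 -0.0274  0.1428] rot [-1.7996e+02  1.0000e-02 -8.9310e+01] w 0.0001 F [ 0.2  1.4 -0.1] t 12.25 -> dp [92.6 -0.2  0.8] roll -0.0002
```

Call:
send_rows:
  steps:
    - {"dp":[8,0,0],"roll":0,"jaw":0}
    - {"dp":[18,0,0],"roll":0,"jaw":0}
    - {"dp":[28,0,0],"roll":0,"jaw":0}
    - {"dp":[38,0,0],"roll":0,"jaw":0}
    - {"dp":[48,0,0],"roll":0,"jaw":0}

```text
time_s: 12.88
tcp_pos: [0.506, -0.076, 0.1425]
eef_rot: [180.0, -0.0, -89.3]
contact_force: [2.2, 0.9, 2.0]
gripper_width: 0.0006
gripper_force: 0.7
```

Call:
send_rows:
  steps:
    - {"dp":[10,0,0],"roll":0,"jaw":0}
    - {"dp":[19,0,0],"roll":0,"jaw":0}
    - {"dp":[26,0,0],"roll":0,"jaw":0}
    - {"dp":[32,0,0],"roll":0,"jaw":0}
    - {"dp":[36,0,0],"roll":0,"jaw":0}

```text
time_s: 13.5
tcp_pos: [0.5063, -0.1115, 0.1424]
eef_rot: [180.0, 0.0, -89.3]
contact_force: [0.6, 1.6, 0.5]
gripper_width: 0.0004
gripper_force: 0.6
```

```bash
python3 -c "
from h import *
go((.507,-.1375,.142),-89.3)
c=cap('top');np.save('top2.npy',c,allow_pickle=True)
im=c['image']; np.set_printoptions(linewidth=250)
print(im[217,235:320,2]); print(im[221,235:320,2])"
```

```text
pos [ 0.5063 -0.1115  0.1424] rot [179.97   0.   -89.32] w 0.0004 F [0.6 1.6 0.5] t 13.5 -> dp [26.  -0.4  0.4] roll -0.0004
[ 53  54  55  54  54  55  55  54  52  49  45  46  45  48  87 124 123  47  43  40  49  80  76  62  46  73  85  39  50  77  64  78  85  87  93  87  87  91 109 111 111 112 113 114 114 109  87  87  86  87  87  86  87  85 106 182 153 127 126 124 125 127
 126 126 127 128 126 125 126 126 126 125 124 124 123 124 125 124 124 124 124 123 122 119  92]
[ 46  46  46  46  45  45  45  46  45  45  45  45  44  43  42  41  41  50  80  80  73  53  32  50  92  99 101  47  23  23  22  21  21  19  20  20  21  21  19  19  19  20  20  21  19  20  20  20  19  19  19  19  18  30  97 183 157 125 126 125 124 124
 124 125 126 127 125 125 125 125 126 124 123 123 123 124 125 124 125 123 123 121 121 118  94]
```

Call:
send_rows:
  steps:
    - {"dp":[4,0,0],"roll":0,"jaw":0}
    - {"dp":[8,0,0],"roll":0,"jaw":0}
    - {"dp":[12,0,0],"roll":0,"jaw":0}
    - {"dp":[15,0,0],"roll":0,"jaw":0}
    - {"dp":[17,0,0],"roll":0,"jaw":0}

```text
time_s: 14.18
tcp_pos: [0.5066, -0.1252, 0.1426]
eef_rot: [-180.0, 0.3, -89.3]
contact_force: [-2.9, 12.2, 2.0]
gripper_width: 0.0003
gripper_force: 5.9
```

Call:
send_rows:
  steps:
    - {"dp":[1,0,0],"roll":0,"jaw":0}
    - {"dp":[2,0,0],"roll":0,"jaw":0}

```text
time_s: 14.42
tcp_pos: [0.5066, -0.13, 0.1425]
eef_rot: [180.0, 0.0, -89.3]
contact_force: [-1.9, 3.7, 0.5]
gripper_width: 0.0005
gripper_force: 1.9
```

Call:
send_rows:
  steps:
    - {"dp":[1,0,0],"roll":0,"jaw":0}
    - {"dp":[2,0,0],"roll":0,"jaw":0}

```text
time_s: 14.68
tcp_pos: [0.5066, -0.1326, 0.1425]
eef_rot: [180.0, -0.0, -89.3]
contact_force: [-0.9, 1.7, -0.2]
gripper_width: 0.0003
gripper_force: 0.7
```

Run:
```python
from h import *
st=r.get_state();print(st["tcp_pos"],st["contact_force"].round(1))
a=np.load("top2.npy",allow_pickle=True).item()["image"]; c=cap("top"); b=c["image"]; np.set_printoptions(linewidth=250)
st=r.get_state();print(st["tcp_pos"],st["contact_force"].round(1))
np.save("top3.npy",c,allow_pickle=True)
for v in(212,217,221): print(v,a[v,284:306,2],b[v,284:306,2])
t0=np.load("top0.npy",allow_pickle=True).item()["image"]
print("rest",t0[221,250:264,2], "slot floor / rail marks",t0[221,278:292,2])
```

```text
[ 0.506646   -0.13259122  0.14248655] [-0.9  1.7 -0.2]
[ 0.5068013  -0.13273376  0.1425461 ] [ 0.   0.1 -0.1]
212 [110 111 112 112 130 187 180 144 148 156 155 156 156 152 129 135 153 135 159 159 159 158] [110 110 110 110 111 118 147 147 146 147 147 157 187 176 113 136 153 135 159 159 159 159]
217 [ 87  87  86  87  85 106 182 153 127 126 124 125 127 126 126 127 128 126 125 126 126 126] [106 104  97  93  78  80  79  79  80  79  79  82 115 176 127 126 128 126 126 127 127 126]
221 [ 19  19  19  18  30  97 183 157 125 126 125 124 124 124 125 126 127 125 125 125 125 126] [ 18  18  18  16  17  17  17  17  16  17  16  39 118 178 125 126 126 126 126 125 124 126]
rest [ 31  32  30  30  31  31  43  83 157 137  88  88  87  88] slot floor / rail marks [ 99  98 141 121 104 106 125 137  92 105 103 105 104 105]
```

Call:
send_rows:
  steps:
    - {"dp":[1,0,0],"roll":0,"jaw":0}
    - {"dp":[1,0,0],"roll":0,"jaw":0}

```text
time_s: 14.98
tcp_pos: [0.507, -0.1335, 0.1427]
eef_rot: [-180.0, -0.0, -89.3]
contact_force: [0.7, -0.3, -0.5]
gripper_width: 0.0006
gripper_force: 0.0
```

Call:
send_rows:
  steps:
    - {"dp":[1,0,0],"roll":0,"jaw":0}
    - {"dp":[1,0,0],"roll":0,"jaw":0}

```text
time_s: 15.22
tcp_pos: [0.5069, -0.1343, 0.1426]
eef_rot: [-180.0, -0.0, -89.3]
contact_force: [0.1, 0.8, 0.6]
gripper_width: 0.0004
gripper_force: 0.0
```

Run:
```python
from h import *
c=cap("top"); b=c["image"]; np.save("top4.npy",c,allow_pickle=True)
st=r.get_state();print(st["tcp_pos"],st["contact_force"].round(1))
for v in(212,217,221): print(v,b[v,284:306,2])
```

```text
[ 0.50686018 -0.13426554  0.14260258] [ 0.3 -0.5 -0.5]
212 [110 110 110 110 110 118 146 145 147 146 146 147 156 187 178 135 153 136
 159 159 159 159]
217 [105 104  96  97  93  78  79  79  79  79  79  79  79 108 180 135 128 126
 126 126 126 127]
221 [ 18  18  18  17  17  17  17  17  17  16  16  15  40 117 179 132 126 125
 125 125 125 125]
```

Call:
send_rows:
  steps:
    - {"dp":[1,0,0],"roll":0,"jaw":0}
    - {"dp":[1,0,0],"roll":0,"jaw":0}

```text
time_s: 15.52
tcp_pos: [0.5068, -0.1352, 0.1426]
eef_rot: [-180.0, -0.0, -89.3]
contact_force: [-0.6, 0.1, -0.1]
gripper_width: 0.0005
gripper_force: 0.0
```

Call:
send_rows:
  steps:
    - {"dp":[1,0,0],"roll":0,"jaw":0}
    - {"dp":[1,0,0],"roll":0,"jaw":0}

```text
time_s: 15.78
tcp_pos: [0.5068, -0.136, 0.1426]
eef_rot: [-180.0, 0.0, -89.3]
contact_force: [-0.7, 2.6, 1.5]
gripper_width: 0.0004
gripper_force: 1.0
```

Run:
```python
from h import *
c=cap("top"); b=c["image"]; np.save("top4.npy",c,allow_pickle=True)
st=r.get_state();print(st["tcp_pos"],st["contact_force"].round(1),st["gripper_force"])
for v in(212,217,221): print(v,b[v,290:306,2])
```

```text
[ 0.50682069 -0.13603247  0.14257543] [-0.4  2.4  1.3] 1.0812168940901756
212 [146 146 146 147 147 146 156 186 182 153 154 136 159 159 159 159]
217 [ 80  79  80  79  79  80  81  93 125 154 128 126 125 126 126 126]
221 [ 17  17  15  17  16  17  30 102 180 131 126 126 126 125 124 126]
```

The carriage snapped in, as contact was lost and a steady 2.5 N returned without movement. I back off and go over the button.

Call:
send_rows:
  steps:
    - {"dp":[-8,0,0],"roll":0,"jaw":0}
    - {"dp":[-20,0,0],"roll":0,"jaw":0}
    - {"dp":[-20,0,-40],"roll":0,"jaw":0}
    - {"dp":[-20,0,-80],"roll":0,"jaw":0}
    - {"dp":[-20,-40,-80],"roll":0,"jaw":0}

```text
time_s: 16.45
tcp_pos: [0.5476, -0.115, 0.2273]
eef_rot: [-179.6, 0.0, -89.3]
contact_force: [1.3, -0.3, -0.6]
gripper_width: 0.0001
gripper_force: 0.0
```

Run:
```python
from h import *
go((.6168,-.2315,.22),-89.3)
c=cap("top")
for v in(212,217,221): print(v,c["image"][v,262:306,2])
# button centre, dark cap: circle check from first image
t=np.load("top0.npy",allow_pickle=True).item(); g=t["image"][168:192,274:298,2]
m=(g<100).astype(np.uint8); k,l,st,ce=cv2.connectedComponentsWithStats(m); i=1+np.argmax(st[1:,4]); 
ys,xs=np.where(l==i); print(st[i]+[274,168,0,0,0]);
```

```text
pos [ 0.5476 -0.115   0.2273] rot [-1.7957e+02  1.0000e-02 -8.9250e+01] w 0.0001 F [ 1.3 -0.3 -0.6] t 16.45 -> dp [117.4 -67.6   7.8] roll 0.0008
212 [111 111 130 191 191 191 190 190 178 114 114 114 113 113 113 113 113 114
 112 113 113 113 113 113 113 114 113 121 150 150 150 150 151 150 160 192
 184 145 157 139 163 163 163 163]
217 [114 114 116 142 190 190 190 174  37  67 121  76  64  90  89  89  89  89
  90  95 119 109 107  99  98 100  97  80  82  82  82  81  82  83  81  88
 126 145 131 130 129 129 130 130]
221 [113 113 112 113 113 132 191 174  32  22  23  22  21  20  20  20  20  20
  19  20  19  19  19  19  19  19  18  18  19  18  18  19  17  17  39 119
 184 143 130 130 129 128 129 129]
[278 171  16  17 174]
```

Call:
send_rows:
  steps:
    - {"dp":[40,-23,0],"roll":0,"jaw":0}
    - {"dp":[80,-46,0],"roll":0,"jaw":0}
    - {"dp":[117,-68,0],"roll":0,"jaw":0}
    - {"dp":[117,-68,30],"roll":0,"jaw":0}
    - {"dp":[117,-68,60],"roll":0,"jaw":0}

```text
time_s: 17.12
tcp_pos: [0.6162, -0.2318, 0.1613]
eef_rot: [180.0, -0.0, -89.4]
contact_force: [0.9, -2.3, 3.5]
gripper_width: 0.0003
gripper_force: 1.9
```

```bash
python3 -c "
from h import *
go((.6165,-.2315,.152),-89.3)"
```

```text
pos [ 0.6162 -0.2318  0.1613] rot [179.99  -0.   -89.36] w 0.0003 F [ 0.9 -2.3  3.5] t 17.12 -> dp [-0.3 -0.3  9.3] roll -0.001
```

Call:
send_rows:
  steps:
    - {"dp":[0,0,1],"roll":0,"jaw":0}
    - {"dp":[0,0,2],"roll":0,"jaw":0}

```text
time_s: 17.38
tcp_pos: [0.6163, -0.2319, 0.161]
eef_rot: [-180.0, -0.1, -89.3]
contact_force: [-0.8, -1.6, 3.6]
gripper_width: 0.0002
gripper_force: 1.8
```

Call:
send_rows:
  steps:
    - {"dp":[0,0,1],"roll":0,"jaw":0}
    - {"dp":[0,0,2],"roll":0,"jaw":0}

```text
time_s: 17.62
tcp_pos: [0.6164, -0.2319, 0.1602]
eef_rot: [-179.9, -0.1, -89.3]
contact_force: [-4.4, -0.2, 14.2]
gripper_width: 0.0005
gripper_force: 7.2
```

Call:
send_rows:
  steps:
    - {"dp":[0,0,1],"roll":0,"jaw":0}
    - {"dp":[0,0,2],"roll":0,"jaw":0}

```text
time_s: 17.88
tcp_pos: [0.6164, -0.2319, 0.1599]
eef_rot: [-179.9, -0.1, -89.2]
contact_force: [-8.0, 2.9, 24.2]
gripper_width: 0.0001
gripper_force: 12.3
```

Call:
send_rows:
  steps:
    - {"dp":[0,0,-5],"roll":0,"jaw":0}
    - {"dp":[0,0,-5],"roll":0,"jaw":0}

```text
time_s: 18.12
tcp_pos: [0.6163, -0.2317, 0.1622]
eef_rot: [-179.9, -0.0, -89.3]
contact_force: [-0.3, -2.0, 1.4]
gripper_width: 0.0004
gripper_force: 1.5
```

Call:
send_rows:
  steps:
    - {"dp":[0,0,-2],"roll":0,"jaw":0}
    - {"dp":[0,0,-2],"roll":0,"jaw":0}

```text
time_s: 18.38
tcp_pos: [0.6163, -0.2317, 0.1634]
eef_rot: [-180.0, 0.0, -89.3]
contact_force: [1.8, -0.9, 2.5]
gripper_width: -0.0002
gripper_force: 1.2
```

Call:
send_rows:
  steps:
    - {"dp":[0,0,-2],"roll":0,"jaw":0}
    - {"dp":[0,0,-2],"roll":0,"jaw":0}

```text
time_s: 18.62
tcp_pos: [0.6159, -0.2316, 0.1653]
eef_rot: [180.0, 0.0, -89.3]
contact_force: [1.1, -0.2, 2.2]
gripper_width: 0.0002
gripper_force: 0.7
```

Call:
send_rows:
  steps:
    - {"dp":[0,0,-2],"roll":0,"jaw":0}
    - {"dp":[0,0,-2],"roll":0,"jaw":0}

```text
time_s: 18.88
tcp_pos: [0.6155, -0.2318, 0.1672]
eef_rot: [179.9, 0.0, -89.3]
contact_force: [-0.2, -0.2, -0.3]
gripper_width: 0.001
gripper_force: 0.0
```

The spring travel, contact near 0.166 and a hard stop at 0.160, shows the full 6 mm press and the return. I retreat and check the scene.

Call:
send_rows:
  steps:
    - {"dp":[0,0,-30],"roll":0,"jaw":0}
    - {"dp":[0,0,-80],"roll":0,"jaw":0}
    - {"dp":[50,0,-100],"roll":0,"jaw":0}
    - {"dp":[100,0,-100],"roll":0,"jaw":0}
    - {"dp":[150,0,-100],"roll":0,"jaw":0}

```text
time_s: 19.5
tcp_pos: [0.6175, -0.383, 0.2677]
eef_rot: [-180.0, 0.0, -89.3]
contact_force: [0.9, 0.5, -0.5]
gripper_width: 0.0002
gripper_force: 0.0
```

Call:
send_rows:
  steps:
    - {"dp":[50,20,0],"roll":0,"jaw":0}
    - {"dp":[50,20,0],"roll":0,"jaw":0}
    - {"dp":[50,20,0],"roll":0,"jaw":0}

```text
time_s: 19.88
tcp_pos: [0.5979, -0.4322, 0.2669]
eef_rot: [179.9, 0.0, -89.4]
contact_force: [-0.8, 0.1, 0.1]
gripper_width: 0.0004
gripper_force: 0.0
```

Run:
```python
from h import *
t=cap("top");s=cap("side"); np.set_printoptions(linewidth=250)
t0=np.load("top0.npy",allow_pickle=True).item()["image"];s0=np.load("side0.npy",allow_pickle=True).item()["image"]
print(r.get_state()["tcp_pos"])
for v in(214,217,221): print(v,t["image"][v,264:306,2])
# card top edge in top view: predicted at station, standing
print("card top pred",proj(t,[[.511,-.2295+.033,.166],[.511,-.2295-.033,.166]]).round(1))
sub=t["image"][205:226,266:302,2]; print(sub[3:18])
# differences elsewhere
for n,a,b in(("top",t0,t["image"]),("side",s0,s["image"])):
    d=(np.abs(a.astype(int)-b).max(2)>40).astype(np.uint8); d=cv2.morphologyEx(d,cv2.MORPH_OPEN,np.ones((2,2),np.uint8))
    k,l,st,c=cv2.connectedComponentsWithStats(cv2.dilate(d,np.ones((3,3))))
    print(n,[x.tolist() for x in st[1:] if x[4]>25])
```

```text
[ 0.59859459 -0.43128187  0.26749228]
214 [68 68 69 69 70 70 70 71 71 72 72 72 71 73 72 72 73 72 71 71 71 71 70 69 69 69 68 68 69 68 66 67 67 67 66 65 63 62 61 59 58 56]
217 [69 69 69 69 70 70 71 72 71 72 72 72 72 71 73 74 71 71 71 70 70 71 70 69 70 69 68 68 67 68 67 67 67 67 67 64 62 60 59 57 55 53]
221 [69 69 70 70 70 71 71 72 73 72 73 73 72 73 73 73 72 71 71 71 70 71 70 69 68 69 69 68 67 67 68 67 66 64 63 62 60 58 56 56 53 48]
card top pred [[273.2 215.5]
 [297.1 215.9]]
[[68 68 69 70 69 70 70 71 72 71 71 71 72 72 71 71 71 71 71 71 70 70 69 70 68 69 69 68 68 68 66 67 68 66 66 65]
 [68 68 69 70 69 70 70 71 71 71 72 72 72 71 71 71 71 71 71 70 70 69 70 70 69 69 68 68 67 67 67 67 66 66 66 64]
 [69 69 69 69 70 70 71 72 71 71 71 71 71 72 71 71 71 71 71 71 70 69 69 70 69 69 68 68 67 67 67 66 67 66 66 64]
 [68 67 69 70 70 70 71 71 71 72 72 72 71 71 72 72 71 71 70 70 70 69 70 70 69 68 68 68 67 67 67 67 66 67 64 64]
 [67 69 69 70 70 70 70 72 72 71 71 72 71 73 72 72 71 71 70 70 70 69 70 69 69 68 69 68 68 67 68 67 67 66 64 63]
 [68 69 70 70 70 70 71 71 71 71 72 72 72 73 72 71 71 72 70 70 70 6
[... 1273 characters left out ...]
 [148, 327, 39, 26, 511], [188, 335, 8, 9, 60], [261, 351, 12, 16, 146], [76, 353, 9, 5, 36], [134, 357, 17, 27, 255], [53, 365, 10, 8, 69], [51, 377, 9, 7, 45]]
side [[207, 0, 186, 142, 12952], [374, 0, 24, 23, 434], [409, 0, 103, 92, 4451], [395, 45, 55, 169, 3752], [316, 104, 50, 165, 4549], [244, 161, 18, 18, 183], [238, 162, 84, 86, 3262], [397, 170, 41, 130, 2280], [204, 206, 18, 36, 444], [366, 217, 31, 106, 1732], [446, 248, 29, 17, 197], [218, 256, 14, 17, 104], [456, 271, 40, 54, 1097], [343, 273, 16, 58, 467], [356, 278, 9, 25, 118], [424, 303, 11, 18, 136], [408, 309, 14, 21, 190], [338, 330, 15, 30, 200], [451, 330, 19, 34, 384], [357, 338, 74, 46, 1434], [421, 338, 20, 6, 101]]
```

Call:
send_rows:
  steps:
    - {"dp":[30,50,-20],"roll":0,"jaw":0}
    - {"dp":[60,100,-30],"roll":0,"jaw":0}
    - {"dp":[90,150,-30],"roll":0,"jaw":0}
    - {"dp":[120,200,-30],"roll":0,"jaw":0}
    - {"dp":[150,250,-30],"roll":0,"jaw":0}

```text
time_s: 20.6
tcp_pos: [0.3496, -0.5849, 0.2982]
eef_rot: [-180.0, -0.0, -89.2]
contact_force: [0.6, -0.6, 0.4]
gripper_width: 0.0004
gripper_force: 0.0
```

Run:
```python
from h import *
t=cap("top");s=cap("side"); np.set_printoptions(linewidth=250)
t0=np.load("top0.npy",allow_pickle=True).item()["image"]
print(r.get_state()["tcp_pos"])
print("pred card top",proj(t,[[.511,-.1965,.166],[.511,-.2625,.166]]).round(1))
print(t["image"][209:226,264:304,2])
d=(np.abs(t0.astype(int)-t["image"]).max(2)>40).astype(np.uint8); d=cv2.morphologyEx(d,cv2.MORPH_OPEN,np.ones((2,2),np.uint8))
k,l,st,c=cv2.connectedComponentsWithStats(cv2.dilate(d,np.ones((3,3)))); print([x.tolist() for x in st[1:] if x[4]>25 and x[1]<260])
```

```text
[ 0.34657032 -0.58651563  0.29831734]
pred card top [[273.2 215.5]
 [297.1 215.9]]
[[ 99  97  97  96  96  93  83  83  83  83  85  96  97  96  96  94  94  94  95  96 105 116 116 116 114 106 113 101 102 104 103 105 106 106 104 106 106 106 106 105]
 [169 169 169 169 169 168 168 168 168 168 168 169 169 169 169 169 169 168 169 169 170 171 170 170 169 167 168 168 168 168 167 167 162 162 154 110  89  88  88  87]
 [177 177 177 177 177 177 178 178 178 178 177 177 177 177 178 178 177 177 177 177 178 178 177 177 177 178 177 177 177 177 177 177 177 178 169 120 108 109 109 109]
 [177 178 177 177 178 177 165 105 105 106 105 104 104 104 104 105 104 103 104 104 104 103 103 104 104 112 138 138 138 138 138 138 147 177 168 114 122 106 128 128]
 [177 177 177 178 178 168 101  37  38  37  37  37  36  36  36  35  35  35  35  34  35  35  34  34  34  37  46  47  47  47  47  47  60 118 165 107  92  90  94  94]
 [177 177 177 177 177 163  43  24  23  23  22  21  21  21  21  22  21  20  20  21  20  19  19  19  18  20  17  18  18  18  17  17  22  80 165  98  55  55  54  54]
 [177 177 178 177 178 162  33  26  24  
[... 1158 characters left out ...]
5  75  72  56  56  56  56  56  56  55  56  56  55  55  55  55  55  55  55  85 167 163  98  81 101 102 101]
 [177 177 177 177 177 176 157  83  83  83  83  82  83  82  83  82  80  80  79  78  79  79  78  79  79  80  79  79  79  79  79  78 103 176 166 101 102 108 107 107]
 [177 177 177 177 178 178 175 168 168 168 156  83  82  82  82  82  82  81  81  81  81  80  80  80  80  80  80  80  80  80  80  81 104 173 164 109 134 133 132 132]
 [109 115 134 140 158 160 161 162 163 163 161 155 155 156 157 157 158 159 164 163 163 160 161 151  81  81  81  81  81  81  81  81 106 177 165 102 101 101 102 102]]
[[301, 170, 211, 214, 18273], [164, 196, 27, 7, 123], [213, 209, 88, 21, 1371], [182, 211, 23, 6, 125]]
```

```bash
python3 -c "
from plant import r
print(r.close_job())"
```

```text
the job is handed in; nothing more can be done
None
```

I moved the round-window card from its peg into the carriage slot and pushed the carriage into the detent. I then pressed the reader's button its full 6 mm, let it spring back, and handed the job in at about 21 s of robot time; my checks showed the card upright and the square card still hanging, but the judge's result was not shown.

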